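Load the sprung joint well and close its cover

TASK

Lay the three finished clarinet joints, keys up, in the cradles of the spring-loaded platform in the plywood well: the long joint in the long cradle, the two short ones in the two short cradles, whichever way round. Lower each one gently rather than dropping it, and do not force the platform down to its bottom stop; when all three have weighed the platform down below the rim, slide the well's cover fully closed over them. Leave the other things on the bench where they are.

Things in the scene. Friction and masses are not known exactly. Their poses are not given: they have to be found in the camera images.
- joint_long: the long finished clarinet joint, a black wood tube 32 mm in diameter, 195 mm long overall, about 260 g, lying; a 24 mm thick cork tenon 16 mm long at each end, bright steel keys along the top (41 mm above its underside), two thin rods underneath that stop it rolling. Origin: centre of its underside, tube axis 16 mm above; x along its length (ends alike), z up. Grip it across its middle
- joint_short_1: a short finished clarinet joint, a black wood tube 32 mm in diameter, 160 mm long overall, about 200 g, lying; a 24 mm thick cork tenon 16 mm long at each end, bright steel keys along the top (41 mm above its underside), two thin rods underneath that stop it rolling. Origin: centre of its underside, tube axis 16 mm above; x along its length (ends alike), z up. Grip it across its middle
- joint_short_2: the other short finished clarinet joint, a black wood tube 32 mm in diameter, 160 mm long overall, about 200 g, lying; a 24 mm thick cork tenon 16 mm long at each end, bright steel keys along the top (41 mm above its underside), two thin rods underneath that stop it rolling. Origin: centre of its underside, tube axis 16 mm above; x along its length (ends alike), z up. Grip it across its middle
- well: fixed open-topped plywood box, 250 mm (x) by 272 mm (y), rim 115 mm above the table; walls 8 mm thick. Origin: centre of its underside on the table; z up. The three cradles run along its x, side by side along its y, 78 mm apart, the outer ones 50 mm from the inner wall. Two aluminium rails for the cover go on from the rim 320 mm to its +y side
- lift (a joint): how far the sprung platform inside the well has sunk, m: 0 empty (platform 6 mm below the rim), 0.08 at the bottom stop. It stays level, is damped, and sinks about 9 mm per newton (about 17 mm for a short joint and 22 mm for the long one, less 4 mm for the first, some 52 mm with all three loaded)
- slot_long (a point): centre of the long cradle on the sprung platform, at the floor where the joint's underside rests, 8 mm above the platform. Two saddles 20 mm long, 65 mm either side along x, ribs 44 mm apart rising 10 mm above the floor; end stops 209 mm apart; free between the saddles. x along the cradle, z up; sinks with the platform. At the well's -y side
- slot_a (a point): centre of the middle, short cradle on the sprung platform, at the floor where the joint's underside rests, 8 mm above the platform. Two saddles 20 mm long, 48 mm either side along x, ribs 44 mm apart rising 10 mm above the floor; end stops 174 mm apart; free between the saddles. x along the cradle, z up; sinks with the platform. In the middle
- slot_b (a point): centre of the outer, short cradle on the sprung platform, at the floor where the joint's underside rests, 8 mm above the platform. Two saddles 20 mm long, 48 mm either side along x, ribs 44 mm apart rising 10 mm above the floor; end stops 174 mm apart; free between the saddles. x along the cradle, z up; sinks with the platform. At the well's +y side, by the open cover
- cover (a joint): opening of the well's flat sliding aluminium cover, m: 0 fully closed (against its stop), above 0.26 the well is clear, 0.30 at its outer stop. It slides on the rails along the well's y (opens to +y), with about 2 N of friction, and stays where it is left. Its underside runs level with the rim, so it catches on joints that still stand above the rim
- cover_handle (a point): middle of the top of the cover's handle, an upright dark wooden bar 100 mm long (along the well's x), 14 mm thick (along the well's y) and 30 mm high on the cover, 35 mm from the cover's closing edge; the cover's upper face lies 38 mm below this point. Axes as the well's
- barrel: bystander: short black clarinet barrel standing upright, 45 mm high, 35 mm in diameter; origin at its foot
- grease_pot: bystander: small amber glass pot with white cap, 35 mm high, 32 mm in diameter; origin at its foot
- bell: bystander: black clarinet bell standing mouth down, 95 mm high, 66 mm wide at the foot; origin at its foot
- mallet: bystander: mallet with pale rawhide head 75 mm wide and 34 mm thick and wooden handle, 180 mm long, lying; origin under its head
- brush: bystander: flat brush, 190 mm long, lying; origin under its middle
- screwdriver: bystander: screwdriver, 180 mm long, lying; origin under its middle
Not all that is in view belongs to the job. What is shaped like the joint_long but green is not meant.

How it is judged (in metres and radians):
On the way, in this order (a step that is already met when the one before it is completed fails the run):
1. a first joint lies released in a cradle of its own length and the platform has sunk under it (((horizontal distance between joint_long and slot_long below 0.015 m and z of joint_long in the frame of slot_long between -0.005 and 0.005 m and angle between the x axis of joint_long and the x axis of slot_long, either way round below 0.15 rad and angle between joint_long's own z axis and vertical below 0.25 rad and contact force between joint_long and the fingers below 0.2 N) or ((horizontal distance between joint_short_1 and slot_a below 0.015 m and z of joint_short_1 in the frame of slot_a between -0.005 and 0.005 m and angle between the x axis of joint_short_1 and the x axis of slot_a, either way round below 0.15 rad and angle between joint_short_1's own z axis and vertical below 0.25 rad and contact force between joint_short_1 and the fingers below 0.2 N) or (horizontal distance between joint_short_1 and slot_b below 0.015 m and z of joint_short_1 in the frame of slot_b between -0.005 and 0.005 m and angle between the x axis of joint_short_1 and the x axis of slot_b, either way round below 0.15 rad and angle between joint_short_1's own z axis and vertical below 0.25 rad and contact force between joint_short_1 and the fingers below 0.2 N)) or ((horizontal distance between joint_short_2 and slot_a below 0.015 m and z of joint_short_2 in the frame of slot_a between -0.005 and 0.005 m and angle between the x axis of joint_short_2 and the x axis of slot_a, either way round below 0.15 rad and angle between joint_short_2's own z axis and vertical below 0.25 rad and contact force between joint_short_2 and the fingers below 0.2 N) or (horizontal distance between joint_short_2 and slot_b below 0.015 m and z of joint_short_2 in the frame of slot_b between -0.005 and 0.005 m and angle between the x axis of joint_short_2 and the x axis of slot_b, either way round below 0.15 rad and angle between joint_short_2's own z axis and vertical below 0.25 rad and contact force between joint_short_2 and the fingers below 0.2 N))) and value of joint lift above 0.006 m), for 0.2 s.
2. all three joints lie released in their cradles and their weight has sunk the platform (horizontal distance between joint_long and slot_long below 0.015 m and z of joint_long in the frame of slot_long between -0.005 and 0.005 m and angle between the x axis of joint_long and the x axis of slot_long, either way round below 0.15 rad and angle between joint_long's own z axis and vertical below 0.25 rad and contact force between joint_long and the fingers below 0.2 N and ((horizontal distance between joint_short_1 and slot_a below 0.015 m and z of joint_short_1 in the frame of slot_a between -0.005 and 0.005 m and angle between the x axis of joint_short_1 and the x axis of slot_a, either way round below 0.15 rad and angle between joint_short_1's own z axis and vertical below 0.25 rad and contact force between joint_short_1 and the fingers below 0.2 N) or (horizontal distance between joint_short_1 and slot_b below 0.015 m and z of joint_short_1 in the frame of slot_b between -0.005 and 0.005 m and angle between the x axis of joint_short_1 and the x axis of slot_b, either way round below 0.15 rad and angle between joint_short_1's own z axis and vertical below 0.25 rad and contact force between joint_short_1 and the fingers below 0.2 N)) and ((horizontal distance between joint_short_2 and slot_a below 0.015 m and z of joint_short_2 in the frame of slot_a between -0.005 and 0.005 m and angle between the x axis of joint_short_2 and the x axis of slot_a, either way round below 0.15 rad and angle between joint_short_2's own z axis and vertical below 0.25 rad and contact force between joint_short_2 and the fingers below 0.2 N) or (horizontal distance between joint_short_2 and slot_b below 0.015 m and z of joint_short_2 in the frame of slot_b between -0.005 and 0.005 m and angle between the x axis of joint_short_2 and the x axis of slot_b, either way round below 0.15 rad and angle between joint_short_2's own z axis and vertical below 0.25 rad and contact force between joint_short_2 and the fingers below 0.2 N)) and value of joint lift above 0.04 m), for 0.2 s.
At the end, for the whole second after the job is handed in: All three joints at rest, keys up, in their cradles: long joint in the long cradle, short ones in the short cradles (centre within 15 mm, underside within 5 mm of the saddle floor, within 0.15 rad of the cradle's line), platform sunk more than 40 mm, cover closed to within 6 mm (all of step 2 and value of joint cover below 0.006 m and linear speed of each of joint_long, joint_short_1, joint_short_2 below 0.02 m/s); the robot touches nothing.
It fails at once if platform slammed down (a joint dropped or shoved onto it: platform faster than 0.22 m/s) (velocity of joint lift above 0.22 m/s).
It fails at once if platform forced down to its bottom stop (value of joint lift above 0.077 m).
It fails at once if another thing on the bench moved by more than 30 mm (distance of any of barrel, grease_pot, bell, mallet, brush, screwdriver from where it was at the start of the episode above 0.03 m).
It also fails if it takes over 72 s, if anything falls off the work surface, if the arm or the gripper's body presses on something with over 40 N, if the wrist force passes 120 N, or if a joint passes its speed limit or range.

ROBOT

A 6-joint arm with a two-finger parallel gripper is mounted at the origin on the work surface. World frame = base frame: x ahead of the robot, y to its left, z up, the work surface at z = 0. Lengths are in m, angles in degrees, forces in N, time in s.
With the tool pointing down it reaches from about 0.325 to 0.775 m from the base axis. Payload 9.3 kg.
Tool frame: the origin (TCP) lies on the centre line of the jaws, within the pads' length; the fingertips stand 17 mm ahead of it and the grasp point (between the pads) lies 2 mm behind it; x points along the fingers, z is the direction in which the jaws open and shut, and the axes are right-handed (so a half turn about x gives the same grasp; the last joint's range is limited). The gripper opens to 85 mm and grips with 20 to 120 N. Pads are 22 mm wide; open, the fingers measure 114 mm over their backs; the gripper's body (76 mm by 85 mm) begins 54 mm behind the grasp point. The pads swing forward as they close: fully open they stand 13 mm farther back than shut.
Start: joints at [-79.103, 14.817, 1.232, 76.415, 0, 81.257], TCP at [0.185, -0.518, 0.248] pointing down, gripper open.
Joint ranges: [-174.27, 174.27], [-52.1, 104.24], [-59.71, 78.15], [-110.17, 111.67], [-87.03, 83.33], [-180, 180]. Speed limits (degrees/s): [127.2, 127.2, 159.86, 180, 180, 180].

INTERFACE

Orientations are given as a 3x3 rotation matrix whose columns are the frame's x, y, z axes.
In Python, from rig import read_state, read_camera, get_calibration, sign_off gives the robot as it stands.
- The arm moves only by the tool step_arm, never from a script. Its argument "steps" is one flat list of numbers, 5 for each row, row after row: the shift along the world's x, y, z in cm, then the turn about the world's z in degrees, then the gripper command: -1 is fully open, 1 is shut, values between are in proportion. In form: [tx, ty, tz, yaw, hand, tx, ty, tz, yaw, hand, ...]. A call has 1 to 20 rows; each row shifts and turns the commanded pose from where the row before left it; what a row does not reach is not made up. A row lasts 1/10 s, in which the tool goes at most 50 mm and 8.59 degrees, less where a joint would pass 70% of its speed; a pose out of reach is approached as far as the arm can. A call is refused whole if a number of a shift passes 5 or a number of a turn 8.59, either way. A call with a gripper value outside its range is refused whole. The fingers move at their own pace and stop on an object; "force" is the grip in N (left out, the last holds). Time passes only in rows, so rows that do not move let the fingers close. It gives the time, the measured TCP pose, the force and the opening at its end, in the units of the state.
- read_state(): the state, without advancing time (a new reading comes with each control period).
- read_camera(name): name is "side" or "top"; returns the picture (384x512x3 uint8, red, green, blue); there is no depth.
- get_calibration(name): a dict with "vertical_fov" (degrees; the focal length in pixels is half the picture's height over the tangent of half this angle, whatever the lens; pixels are square), "cx", "cy" (the principal point, pixels), "D" ([k1, k2, p1, p2, k3] as OpenCV has them; the pictures are not rectified), "R" (3x3) and "t" (3): a world point X has camera coordinates R X + t. Camera axes: x right, y down, z forward; pixel columns grow to the right and rows downward; lengths in m; the calibration is good to about 2 mm. A picture is of the moment at which its call begins. get_calibration takes no time and is no camera call.
- sign_off(): hands the job in, once; it reports no verdict.
The state is a dict: "time": time; "qpos": joint angles; "joint_velocities": joint speeds; "tau": joint torques, N m; "eef_pos": TCP position; "tool_rot": TCP orientation; "contact_force": force on the tool from outside, world axes, zero at the start; "moment": the same for the moment, N m; "finger_gap": finger opening in m.
Only numpy, scipy, OpenCV 4.12 (cv2) and the standard library are available. Lean on these libraries where they do the work, as an engineer would, in place of code of your own. Each camera call takes 0.05 s, during which the arm holds its last target.

## Working session

There is one attempt and no reset: what is moved stays moved. The work goes in short steps, Python scripts to look and compute and a tool call to move; the robot and the scene stay as the last step left them, time stands still between calls to the robot, and variables do not carry over. Pictures are saved under pics/ and viewed, and the job is handed in when it is done.

Besides the shell and the picture viewer there is one more tool, called after "Call:" as a command line: name --argument value ..., lists and objects as JSON in quotes. step_arm: Moves the arm, as the interface text tells. Its arguments: {"type":"object","properties":{"steps":{"type":"array"},"force":{"type":"number"}},"required":["steps"]}

```bash
mkdir -p pics; ls; cat > h.py <<'E'
import numpy as np,cv2
from rig import *
def K(n):
    c=get_calibration(n); f=192/np.tan(np.radians(c['vertical_fov'])/2)
    return np.array([[f,0,c['cx']],[0,f,c['cy']],[0,0,1]]),np.array(c['D'],float),np.array(c['R']),np.array(c['t'])
def ray(n,p):
    k,D,R,t=K(n); u=cv2.undistortPoints(np.array(p,float).reshape(-1,1,2),k,D).reshape(-1,2)
    d=np.c_[u,np.ones(len(u))]@R; return -R.T@t,d
def onz(n,p,z):
    o,d=ray(n,p); return o+d*((z-o[2])/d[:,2])[:,None]
def proj(n,X):
    k,D,R,t=K(n); return cv2.projectPoints(np.array(X,float).reshape(-1,3),cv2.Rodrigues(R)[0],t,k,D)[0].reshape(-1,2)
E
python3 - <<'E'
from h import *
for n in ['top','side']:
    im=read_camera(n); np.save(f'pics/{n}0.npy',im); cv2.imwrite(f'pics/{n}0.png',cv2.resize(im[:,:,::-1],(800,600),interpolation=cv2.INTER_CUBIC)); k,D,R,t=K(n); print(n,k,D,-R.T@t,R)
print(read_state())
E
```

```text
pics
top [[376.55372453   0.         251.59775443]
 [  0.         376.55372453 190.59415253]
 [  0.           0.           1.        ]] [-0.03724057  0.          0.          0.          0.        ] [ 0.41630096 -0.13235767  1.39046809] [[-0.02028813 -0.99979302  0.00151951]
 [-0.99519197  0.02004906 -0.09586956]
 [ 0.09581925 -0.00345722 -0.99539275]]
side [[354.11281477   0.         250.49056038]
 [  0.         354.11281477 188.53272537]
 [  0.           0.           1.        ]] [-0.02004734  0.          0.          0.          0.        ] [ 0.33862373 -1.05493579  0.85566322] [[ 0.97962156 -0.19943674 -0.02380302]
 [-0.14131621 -0.60017315 -0.7872877 ]
 [ 0.14272816  0.77460776 -0.6161262 ]]
{'time': 0.1, 'qpos': array([-7.91026765e+01,  1.48495565e+01,  1.19460135e+00,  7.64161641e+01,
       -7.50599499e-05,  8.12549525e+01]), 'joint_velocities': array([-0.02860295,  0.04299128,  0.07461961, -0.04477773, -0.04613988,
        0.03574053]), 'tau': array([ 3.47891895e-03, -5.56694877e+01,  3.45068765e+01,  1.15784493e-02,
       -1.64735270e-04,  2.29352590e-07]), 'eef_pos': array([ 0.1848179 , -0.51777712,  0.24771085]), 'tool_rot': array([[-2.35946996e-04,  9.41809147e-01,  3.36147997e-01],
       [ 1.21863407e-03,  3.36148027e-01, -9.41808377e-01],
       [-9.99999230e-01,  1.87424545e-04, -1.22703383e-03]]), 'contact_force': array([-0.70819659, -0.39562466, -0.06834866]), 'moment': array([ 0.00261828,  0.02269732, -0.02340253]), 'finger_gap': 0.0856922445561759}
```

View pics/top0.png

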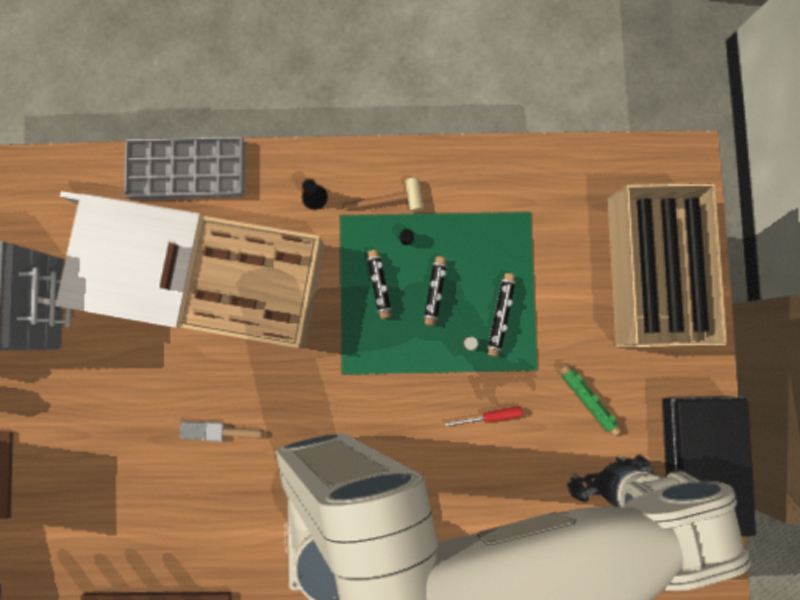

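View pics/side0.png

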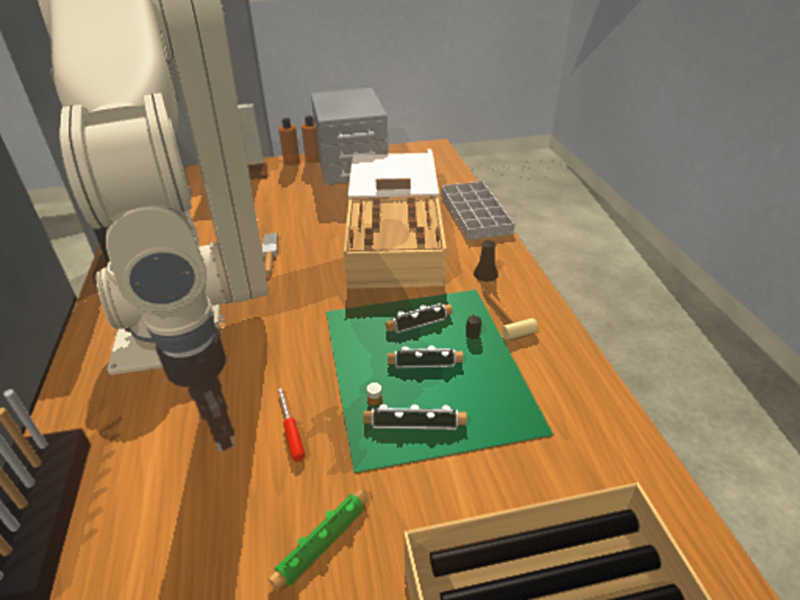

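The top view shows the shorts at about (378,285) and (436,291), the long joint at (502,315) with the grease pot at (470,343) beside it, and the well at (250,280) with its cover open to the left. I'll zoom in and measure.

```bash
python3 - <<'E'
from h import *
im=np.load('pics/top0.npy')[:,:,::-1]
# cork on mat
hsv=cv2.cvtColor(im,cv2.COLOR_BGR2HSV)
m=((hsv[...,0]>8)&(hsv[...,0]<28)&(hsv[...,1]>60)&(hsv[...,2]>60)).astype(np.uint8)
m[:,:222]=0;m[:,338:]=0;m[:142]=0;m[233:]=0
n,l,s,c=cv2.connectedComponentsWithStats(m)
for i in range(1,n):
    if s[i,4]>6: print(s[i],c[i],onz('top',c[i],0.016)[0])
cv2.imwrite('pics/zw.png',cv2.resize(im[110:240,30:220],None,fx=4.2,fy=4.2,interpolation=cv2.INTER_CUBIC))
cv2.imwrite('pics/zj.png',cv2.resize(im[130:245,212:350],None,fx=5,fy=5,interpolation=cv2.INTER_CUBIC))
E
```

```text
[235 160   7   5  27] [238. 162.] [ 0.65574006 -0.08905384  0.016     ]
[278 164   7   5  27] [281.2962963  166.18518519] [ 0.63691759 -0.24859161  0.016     ]
[323 175   6   5  25] [325.56 176.76] [ 0.59434628 -0.41079032  0.016     ]
[243 198   7   6  28] [246.07142857 200.64285714] [ 0.51210093 -0.116173    0.016     ]
[272 203   7   5  31] [274.64516129 205.03225806] [ 0.49391613 -0.22026753  0.016     ]
[312 223   7   5  28] [315.32142857 225.10714286] [ 0.41772564 -0.36653229  0.016     ]
```

View pics/zw.png

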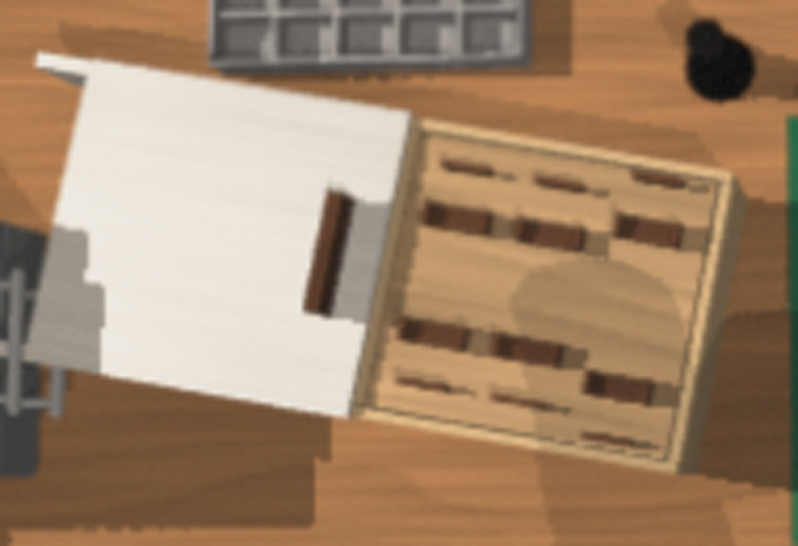

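View pics/zj.png

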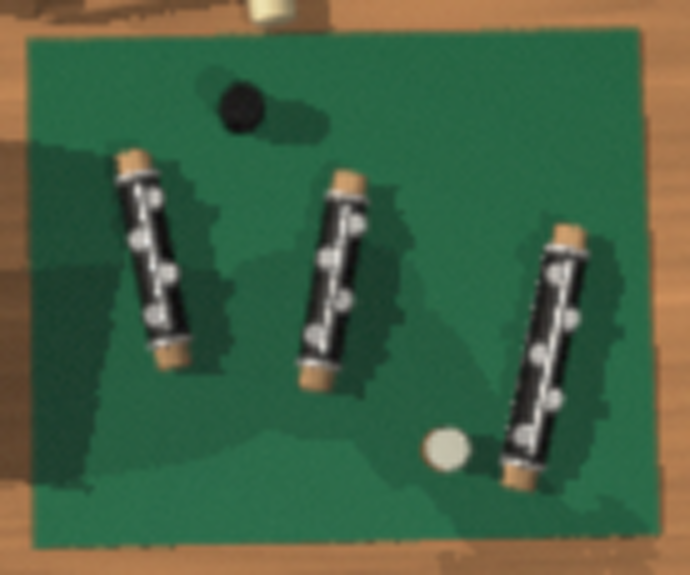

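```bash
python3 - <<'E'
from h import *
im=np.load('pics/top0.npy')[:,:,::-1]
b,g,r=[im[...,i].astype(int) for i in range(3)]
m=((r<125)&(r-b>20)&(r>1.5*g)).astype(np.uint8)
M=np.zeros_like(m);M[135:222,118:205]=m[135:222,118:205]
n,l,s,c=cv2.connectedComponentsWithStats(M)
for i in range(1,n):
    if s[i,4]>5:print(s[i],c[i].round(1),onz('top',c[i],0.122)[0].round(4))
cor=np.array([(415,118),(738,175),(680,470),(355,418)])/4.2+[30,110]-0.4
P=onz('top',cor,0.115);print(P,P.mean(0))
for i in range(4):
    d=P[(i+1)%4]-P[i];print(np.linalg.norm(d),np.degrees(np.arctan2(d[1],d[0])))
h=np.array([(345,188),(322,315),(305,312),(330,188)])/4.2+[30,110]-0.4
print(onz('top',h,0.153))
# side view joints
im=np.load('pics/side0.npy')[:,:,::-1]
cv2.imwrite('pics/zs.png',cv2.resize(im[185:300,205:355],None,fx=5,fy=5,interpolation=cv2.INTER_CUBIC))
cv2.imwrite('pics/zsw.png',cv2.resize(im[90:190,205:300],None,fx=6,fy=6,interpolation=cv2.INTER_CUBIC))
E
```

```text
[136 160   7   4  11] [138.9 162.1] [0.6441 0.2465 0.122 ]
[181 163  10   5  21] [186.  165.1] [0.6302 0.0851 0.122 ]
[158 164  10   5  23] [162.5 165.8] [0.6294 0.1654 0.122 ]
[130 187   6   4  13] [132.8 188.8] [0.5528 0.2667 0.122 ]
[137 189   3   3   6] [138.2 190.2] [0.5476 0.2482 0.122 ]
[153 192   9   4  17] [157.  193.5] [0.5349 0.1839 0.122 ]
[174 201   7   4   9] [176.4 202.4] [0.5033 0.1179 0.122 ]
[[0.73175852 0.28618261 0.115     ]
 [0.67818025 0.01964664 0.115     ]
 [0.43824991 0.06837957 0.115     ]
 [0.4851807  0.33212266 0.115     ]] [0.58334234 0.17658287 0.115     ]
0.27186771717218017 -101.36595181000996
0.24482946042831397 168.51867958952758
0.2678860189346568 79.91032054015602
0.2508208702506417 -10.553804708312152
[[0.66674358 0.32918055 0.153     ]
 [0.56515977 0.34582305 0.153     ]
 [0.56783097 0.35946791 0.153     ]
 [0.66701887 0.3412644  0.153     ]]
```

View pics/zs.png

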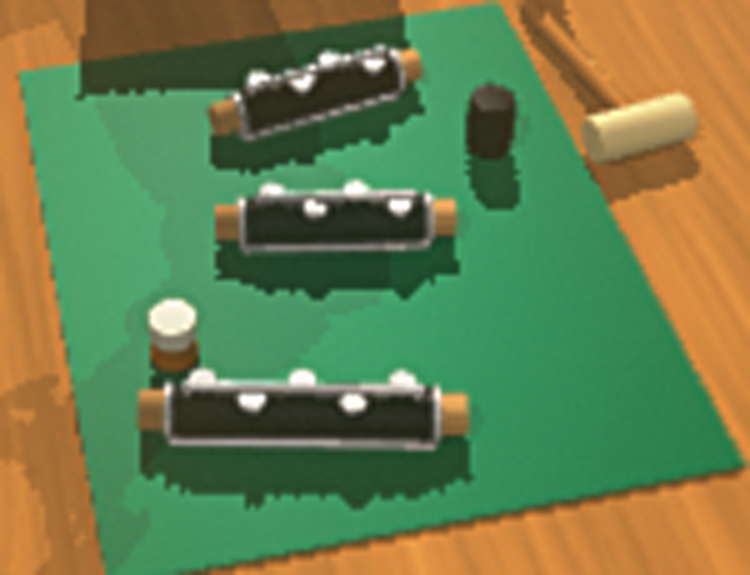

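View pics/zsw.png

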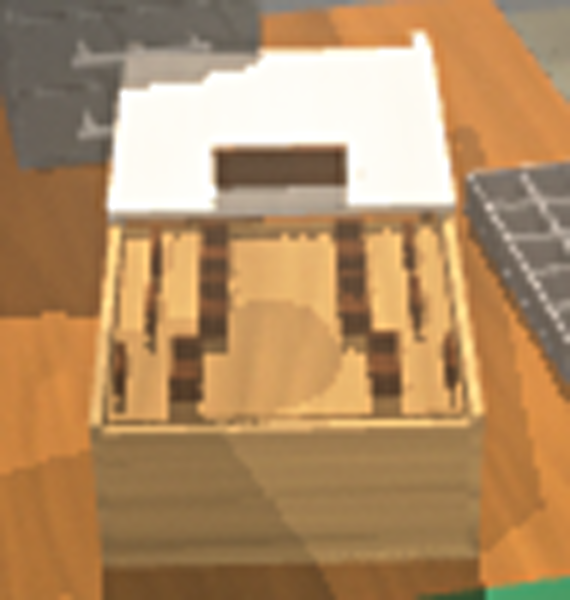

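```bash
python3 - <<'E'
from h import *
c=np.array([(650,231),(620,388),(551,235),(530,350),(460,219),(435,335)])/4.2+[30,110]-0.4
P=onz('top',c,0.125);print(P)
for i in (0,2,4):
    d=P[i]-P[i+1];print('top',(P[i]+P[i+1])/2,np.linalg.norm(d),np.degrees(np.arctan2(d[1],d[0])))
# side end-face tips
e=np.array([(139,410),(467,415),(217,222),(456,217),(212,117),(421,65)])/5+[205,185]-0.4
Q=onz('side',e,0.016)
for i in (0,2,4):
    d=Q[i+1]-Q[i];print('side',(Q[i]+Q[i+1])/2,np.linalg.norm(d),np.degrees(np.arctan2(d[1],d[0])))
# edges, grayscale profile: predict well rim for yaw -11
im=np.load('pics/top0.npy')[:,:,::-1].copy()
big=cv2.resize(im[110:240,30:220],None,fx=4.2,fy=4.2,interpolation=cv2.INTER_CUBIC)
def draw(c,y,col):
    cy,sy=np.cos(np.radians(y)),np.sin(np.radians(y))
    R=np.array([[cy,-sy],[sy,cy]])
    def P(a,z):
        a=np.array(a)@R.T+c; p=proj('top',np.c_[a,np.full(len(a),z)]); return (((p+0.4-[30,110])*4.2)).round().astype(int)
    cv2.polylines(big,[P([(.125,.136),(.125,-.136),(-.125,-.136),(-.125,.136)],.115)],True,col,1)
    for yy,dx,l in((-.078,.065,.1045),(0,.048,.087),(.078,.048,.087)):
        for s in(1,-1):
            cv2.polylines(big,[P([(s*dx+.01,yy+.022),(s*dx+.01,yy-.022),(s*dx-.01,yy-.022),(s*dx-.01,yy+.022)],.127)],True,col,1)
draw([.5835,.1765],-11,(255,0,0))
cv2.imwrite('pics/zd.png',big)
E
```

```text
[[0.63156411 0.09017251 0.125     ]
 [0.50461989 0.11466526 0.125     ]
 [0.62998336 0.17062198 0.125     ]
 [0.53669908 0.18727426 0.125     ]
 [0.644724   0.24492487 0.125     ]
 [0.55039403 0.26433654 0.125     ]]
top [0.568092   0.10241888 0.125     ] 0.1292854538351777 -10.920518441521436
top [0.58334122 0.17894812 0.125     ] 0.0947589270059854 -10.121320828233802
top [0.59755901 0.2546307  0.125     ] 0.09630657300000244 -11.628269698581303
side [ 0.49946577 -0.38375497  0.016     ] 0.1964880254979321 -13.762296691083437
side [ 0.55967773 -0.22915076  0.016     ] 0.1604704937635678 -11.217050396239035
side [ 0.57950653 -0.09659723  0.016     ] 0.16407040565798067 7.820989749534462
```

View pics/zd.png

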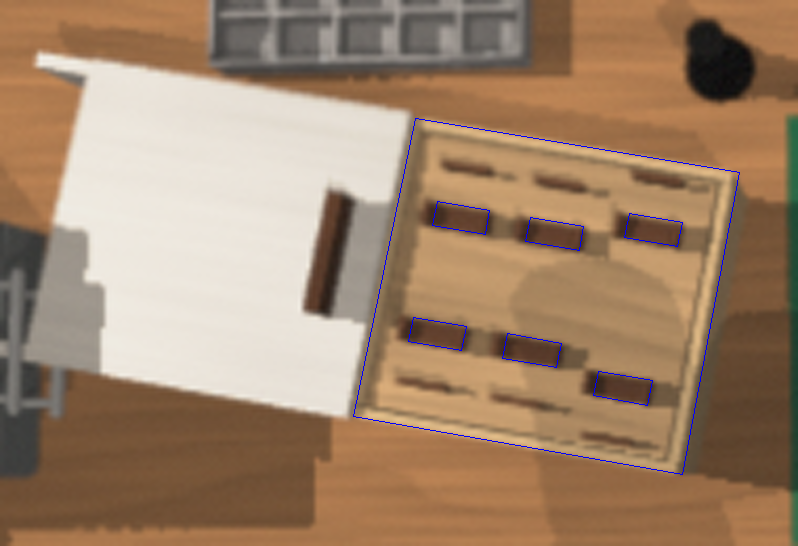

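```bash
python3 - <<'E'
from h import *
s=read_state(); T=s['eef_pos'];R=s['tool_rot']
for n,(x0,y0,w,h) in (('top',(350,280,90,60)),('side',(95,200,70,100))):
    im=np.load(f'pics/{n}0.npy')[:,:,::-1]
    z=6; big=cv2.resize(im[y0:y0+h,x0:x0+w],None,fx=z,fy=z,interpolation=cv2.INTER_CUBIC)
    for a in (0.004,-0.05):
      for t in (-.0425,.0425):
        for ww in (-.011,.011):
          p=proj(n,T+R@np.array([a,ww,t]))[0]; cv2.circle(big,tuple(((p+.5-[x0,y0])*z).astype(int)),2,(0,0,255) if a>0 else(255,255,0),-1)
    cv2.imwrite(f'pics/g_{n}.png',big)
im=np.load('pics/side0.npy')[:,:,::-1]
c=np.array([(92,428),(484,415)])/6+[205,90]-.4
print(onz('side',c,.115))
E
```

```text
[[0.43134295 0.0688851  0.115     ]
 [0.67504591 0.02532669 0.115     ]]
```

View pics/g_top.png

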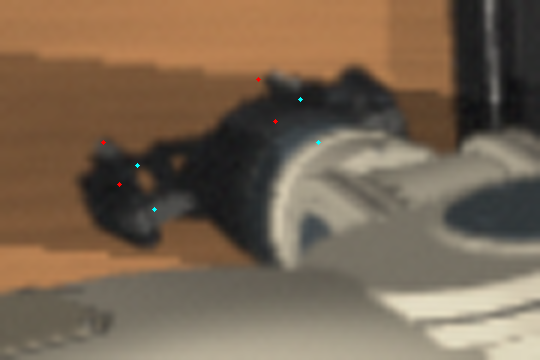

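View pics/g_side.png

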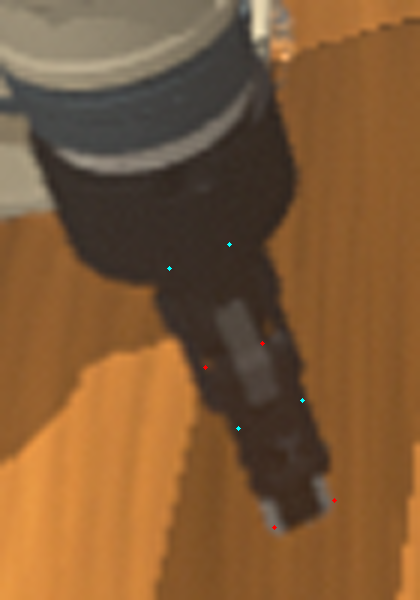

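The top and side views differ by a steady offset of about 5 mm, so I split the difference. The cradle frame overlay fits the top image well: centre about (0.581, 0.180), yaw −11°. The long joint is first: I'll move above it.

Call:
step_arm --steps '[3.2,1.3,0,-3.4,-1,3.2,1.3,0,-3.4,-1,3.2,1.3,0,-3.4,-1,3.2,1.3,0,-3.4,-1,3.2,1.3,0,-3.4,-1,3.2,1.3,0,-3.4,-1,3.2,1.3,0,-3.4,-1,3.2,1.3,0,-3.4,-1,3.2,1.3,-3,-3.4,-1,3,1.5,-4,-3.1,-1,0,0,-3,0,-1,0,0,0,0,-1]' --force 40

```text
time: 1.3
eef_pos: [0.5007, -0.3843, 0.1452]
tool_rot: [[-0.006, 0.97, -0.241], [0.006, -0.241, -0.97], [-1.0, -0.007, -0.004]]
contact_force: [-1.1, 0.8, 0.3]
finger_gap: 0.0855
```

```bash
cat > look.py <<'E'
import sys
from h import *
tag=sys.argv[1]; boxes={'top':None,'side':None}
s=read_state();print(s['time'],s['eef_pos'].round(4),'jawang',np.degrees(np.arctan2(s['tool_rot'][1,2],s['tool_rot'][0,2])).round(2),s['contact_force'].round(2),round(s['finger_gap'],4),s['qpos'].round(0))
out=[]
for a in sys.argv[2:]:
    n,x0,y0,w,h=a.split(',');x0,y0,w,h=map(int,(x0,y0,w,h))
    im=read_camera(n)[:,:,::-1];np.save(f'pics/{n}_{tag}.npy',im)
    z=min(390/w,560/h);out.append(cv2.copyMakeBorder(cv2.resize(im[y0:y0+h,x0:x0+w],(390,int(h*390/w)),interpolation=cv2.INTER_CUBIC),0,0,0,8,cv2.BORDER_CONSTANT))
H=max(o.shape[0] for o in out);out=[cv2.copyMakeBorder(o,0,H-o.shape[0],0,0,cv2.BORDER_CONSTANT) for o in out]
cv2.imwrite(f'pics/{tag}.png',np.hstack(out))
E
python3 look.py a1 top,260,140,120,120 side,200,160,130,130
```

```text
1.3 [ 0.5007 -0.3843  0.1452] jawang -103.96 [-1.12  0.82  0.32] 0.0855 [-45.  25.   2.  67.  -0. 149.]
```

View pics/a1.png

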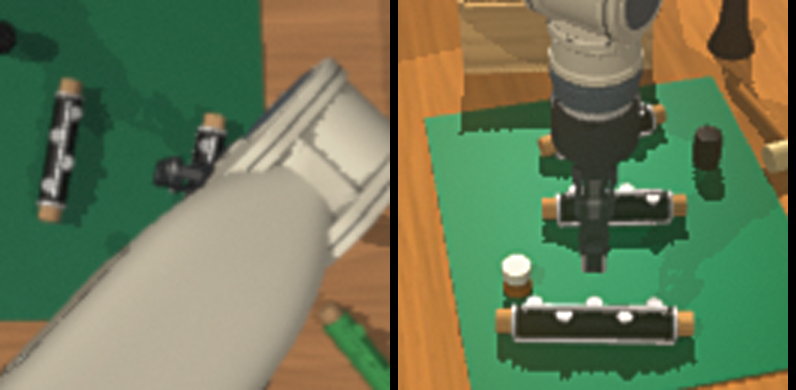

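The gripper hangs over the middle of the long joint in the side view, and the pot is clear. I'll go down and close.

Call:
step_arm --steps '[0,0,-3,0,-1,0,0,-3,0,-1,0,0,-3,0,-1,0,0,-2,0,-1,0,0,-1.2,0,-1,0,0,0,0,-1,0,0,0,0,1,0,0,0,0,1,0,0,0,0,1,0,0,0,0,1,0,0,0,0,1,0,0,0,0,1]'

```text
time: 2.6
eef_pos: [0.5019, -0.387, 0.0291]
tool_rot: [[0.001, 0.97, -0.243], [-0.001, -0.243, -0.97], [-1.0, 0.001, 0.001]]
contact_force: [-1.4, 0.4, 4.7]
finger_gap: 0.0305
```

```bash
python3 look.py a2 top,260,140,120,120 side,200,180,130,130
```

```text
2.6 [ 0.5019 -0.387   0.0291] jawang -104.05 [-1.38  0.43  4.7 ] 0.0305 [-45.  30.  -8.  52.  -0. 149.]
```

View pics/a2.png

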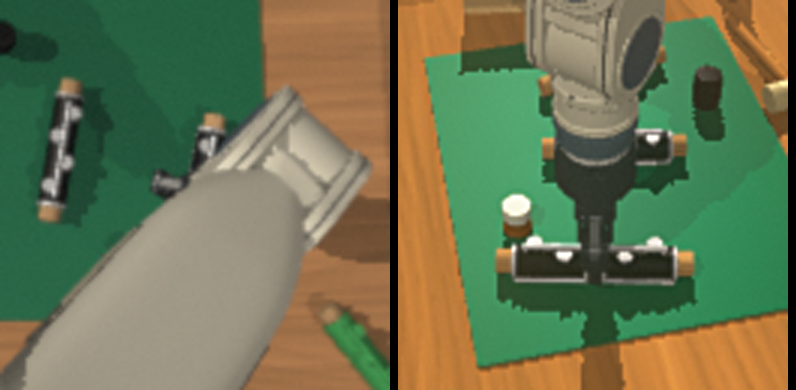

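Call:
step_arm --steps '[0,0,1,0,1,0,0,2,0,1,0,0,3,0,1,0,0,4,0,1,0,0,4,0,1,0,0,3,0,1,0,0,2,0,1,0,0,0,0,1]'

```text
time: 3.5
eef_pos: [0.5023, -0.3871, 0.2215]
tool_rot: [[0.004, 0.97, -0.243], [-0.004, -0.243, -0.97], [-1.0, 0.004, 0.003]]
contact_force: [0.1, -0.8, -2.6]
finger_gap: 0.0307
```

```bash
python3 look.py a3 top,260,140,120,120 side,180,100,160,160
```

```text
3.5 [ 0.5023 -0.3871  0.2215] jawang -104.05 [ 0.06 -0.79 -2.6 ] 0.0307 [-45.  23.  10.  76.   0. 149.]
```

View pics/a3.png

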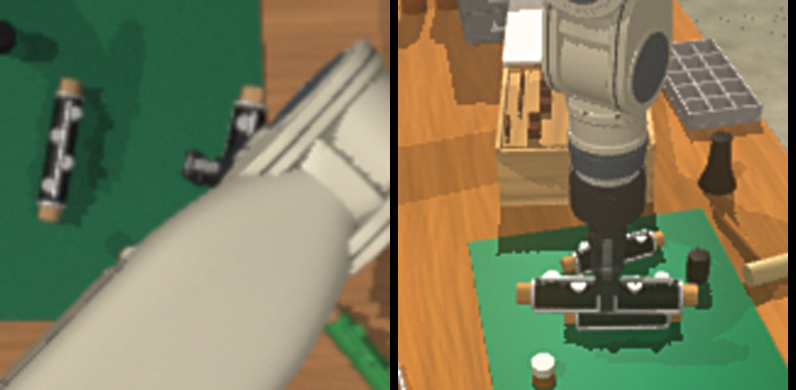

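Call:
step_arm --steps '[0.2,1.5,0,0.1,1,0.3,2.5,0,0.2,1,0.5,4,0,0.3,1,0.5,4,0,0.3,1,0.5,4,0,0.3,1,0.5,4,0,0.3,1,0.6,4,0,0.3,1,0.6,4,0,0.3,1,0.6,4,0,0.3,1,0.6,4,0,0.3,1,0.6,4,0,0.3,1,0.4,4,0,0,1,0.2,3,0,0,1,0.2,2,0,0,1,0,0,0,0,1,0,0,0,0,1]'

```text
time: 5.2
eef_pos: [0.5563, 0.0413, 0.2178]
tool_rot: [[0.004, 0.995, -0.099], [0.047, -0.099, -0.994], [-0.999, -0.001, -0.047]]
contact_force: [0.6, 0.4, -3.5]
finger_gap: 0.0304
```

```bash
python3 look.py a4 top,100,120,120,120 side,190,60,130,130
```

```text
5.2 [0.5563 0.0413 0.2178] jawang -95.69 [ 0.59  0.4  -3.51] 0.0304 [ -6.  16.  -2.  72.   3. 180.]
```

View pics/a4.png

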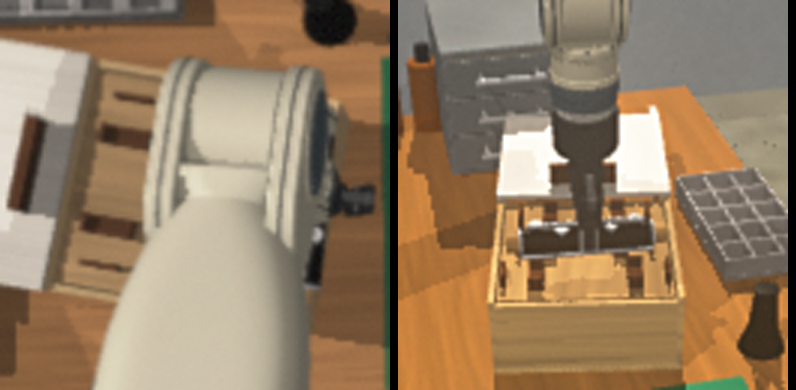

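The wrist's last joint hit its 180° limit here, which the picture confirms: the joint is short of the cradle and turned. The joint's ends are alike, so I'll take the half turn the other way.

Call:
step_arm --steps '[0,0,0.5,4,1,0,0,0.5,8.5,1,0,0,0,8.5,1,0,0,0,8.5,1,0,0,0,8.5,1,0,0,0,8.5,1,0,0,0,8.5,1,0,0,0,8.5,1,0,0,0,8.5,1,0,0,0,8.5,1,0,0,0,8.5,1,0,0,0,8.5,1,0,0,0,8.5,1,0,0,0,8.5,1,0,0,0,8.5,1,0,0,0,8.5,1,0,0,0,8.5,1,0,0,0,8.5,1,0,0,0,0,1]'

```text
time: 7.2
eef_pos: [0.5563, 0.0412, 0.2281]
tool_rot: [[-0.028, -0.798, 0.602], [-0.038, 0.603, 0.797], [-0.999, -0.001, -0.048]]
contact_force: [0.2, -0.1, -1.7]
finger_gap: 0.0308
```

```bash
python3 look.py a5 top,100,120,120,120 side,190,60,130,130
```

```text
7.2 [0.5563 0.0412 0.2281] jawang 52.92 [ 0.19 -0.09 -1.74] 0.0308 [-3. 17.  1. 76. -2. 34.]
```

View pics/a5.png

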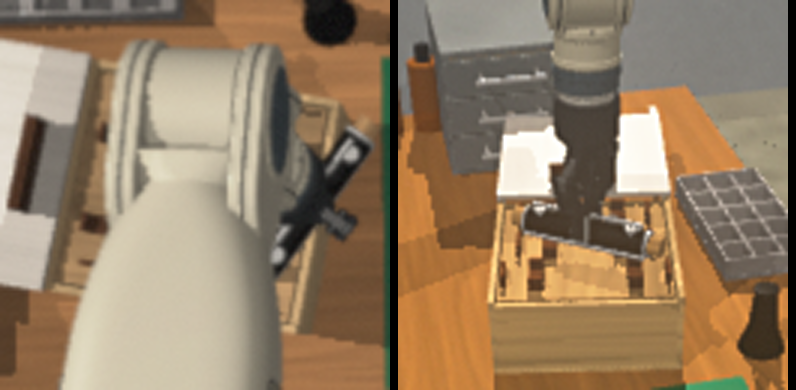

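The joint is still held. The limit left a 2.7° roll in the gripper, which is harmless. Finish the turn and the shift.

Call:
step_arm --steps '[0.2,1.2,0,5,1,0.2,1.5,0,7,1,0.2,1.5,0,7,1,0.2,1.2,0,7,1,0.1,0.8,0,0,1,0,0,0,0,1,0,0,0,0,1]'

```text
time: 8.0
eef_pos: [0.5653, 0.1035, 0.2279]
tool_rot: [[-0.009, -0.98, 0.197], [-0.047, 0.197, 0.979], [-0.999, -0.0, -0.048]]
contact_force: [0.4, -0.5, -2.7]
finger_gap: 0.031
```

```bash
python3 look.py a6 top,100,120,120,120 side,190,60,130,130
```

```text
8.0 [0.5653 0.1035 0.2279] jawang 78.64 [ 0.43 -0.53 -2.74] 0.031 [ 3. 18.  3. 75. -3. 15.]
```

View pics/a6.png

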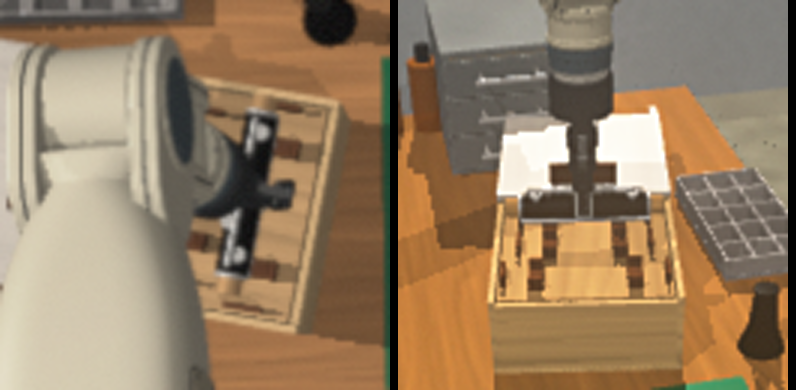

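```bash
python3 - <<'E'
from h import *
p=np.array([(260,103),(229,287)])/3.25+[100,120]-.4
P=onz('top',p,.215);d=P[0]-P[1];print(P,P.mean(0),np.degrees(np.arctan2(d[1],d[0])),np.linalg.norm(d))
E
```

```text
[[0.6592995  0.08939869 0.215     ]
 [0.48021233 0.11957077 0.215     ]] [0.56975591 0.10448473 0.215     ] -9.563217641346384 0.18161103207596227
```

Call:
step_arm --steps '[-0.1,-0.2,-1,0,1,0,0,-2,0,1,0,0,-2,0,1,0,0,-1,0,1,0,0,-0.5,0,1,0,0,-0.4,0,1,0,0,-0.3,0,1,0,0,-0.3,0,1,0,0,-0.3,0,1,0,0,-0.3,0,1,0,0,0,0,1]'

```text
time: 9.2
eef_pos: [0.5641, 0.1018, 0.1466]
tool_rot: [[-0.009, -0.981, 0.193], [-0.047, 0.193, 0.98], [-0.999, -0.0, -0.048]]
contact_force: [0.2, 0.0, -4.5]
finger_gap: 0.0301
```

```bash
python3 look.py a7 top,100,120,120,120 side,190,60,130,130
```

```text
9.2 [0.5641 0.1018 0.1466] jawang 78.86 [ 0.16  0.01 -4.51] 0.0301 [ 3. 20. -6. 64. -3. 14.]
```

View pics/a7.png

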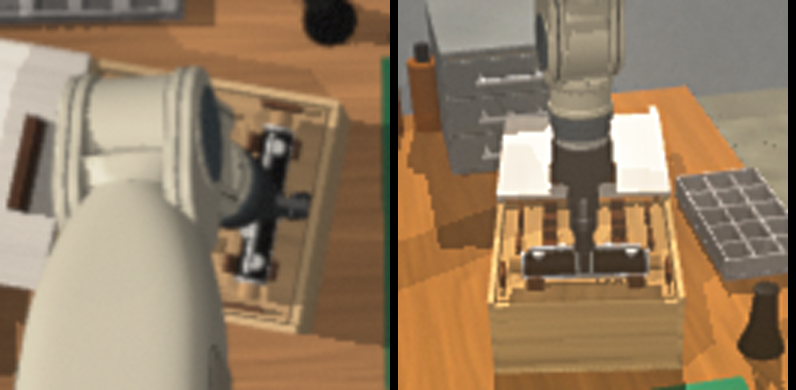

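The joint sits over the long cradle's saddles, just about touching. I'll keep going down slowly.

Call:
step_arm --steps '[0,0,-0.3,0,1,0,0,-0.3,0,1,0,0,-0.3,0,1,0,0,-0.3,0,1,0,0,-0.2,0,1,0,0,-0.2,0,1,0,0,0,0,1,0,0,0,0,1]'

```text
time: 10.1
eef_pos: [0.5643, 0.1018, 0.131]
tool_rot: [[-0.009, -0.981, 0.193], [-0.047, 0.193, 0.98], [-0.999, -0.001, -0.048]]
contact_force: [0.4, -0.2, -0.6]
finger_gap: 0.0306
```

```bash
python3 look.py a8 top,100,120,120,120 side,190,60,130,130
```

```text
10.1 [0.5643 0.1018 0.131 ] jawang 78.86 [ 0.38 -0.23 -0.64] 0.0306 [ 3. 21. -7. 62. -3. 14.]
```

View pics/a8.png

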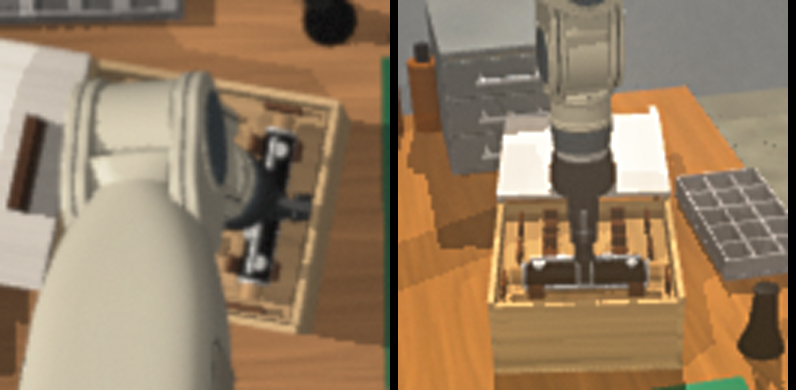

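Call:
step_arm --steps '[0,0,-0.2,0,1,0,0,0,0,0.2,0,0,0,0,0,0,0,0,0,-0.18,0,0,0,0,-0.18,0,0,0,0,-0.18,0,0,0,0,-0.18,0,0,1,0,-0.18,0,0,2,0,-0.18,0,0,3,0,-0.18,0,0,3,0,-0.18,0,0,3,0,-0.18]'

```text
time: 11.4
eef_pos: [0.5641, 0.1018, 0.251]
tool_rot: [[-0.008, -0.981, 0.193], [-0.047, 0.193, 0.98], [-0.999, -0.001, -0.048]]
contact_force: [0.0, -0.1, 0.2]
finger_gap: 0.0502
```

```bash
python3 look.py a9 top,100,120,120,120 side,190,60,130,130
```

```text
11.4 [0.5641 0.1018 0.251 ] jawang 78.86 [ 0.04 -0.09  0.16] 0.0502 [ 3. 18.  6. 79. -3. 14.]
```

View pics/a9.png

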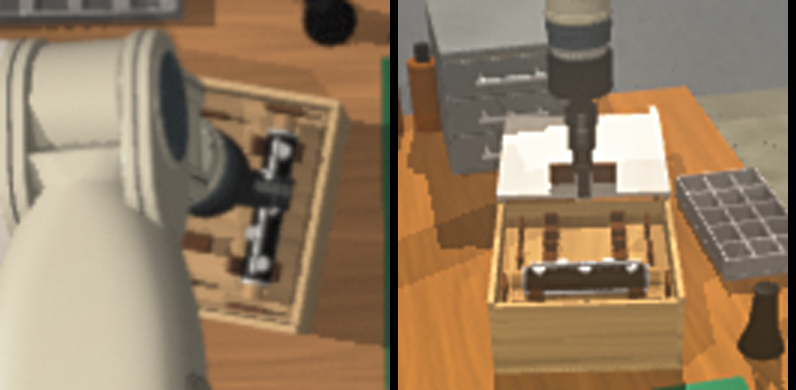

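The long joint lies in its cradle and the platform has sunk. Next is short 2, with the same jaw angle.

Call:
step_arm --steps '[0,-2,0,0,-0.18,0,-3.5,0,0,-0.18,0,-4,0,0,-1,0,-4,0,0,-1,0,-4,0,0,-1,0,-4,0,0,-1,0,-4,-1,0,-1,0,-4,-2,0,-1,-0.1,-2.5,-3,0,-1,-0.1,-1.4,-3,0,-1,0,0,-3,0,-1,0,0,-2,0,-1,0,0,0,0,-1]'

```text
time: 12.8
eef_pos: [0.5607, -0.2316, 0.1062]
tool_rot: [[-0.013, -0.981, 0.193], [-0.044, 0.194, 0.98], [-0.999, 0.005, -0.046]]
contact_force: [-0.1, 0.7, -0.6]
finger_gap: 0.0857
```

```bash
python3 look.py b1 top,220,140,120,120 side,200,140,130,130
```

```text
12.8 [ 0.5607 -0.2316  0.1062] jawang 78.85 [-0.08  0.72 -0.63] 0.0857 [-29.  24.  -6.  59.  -3. -18.]
```

View pics/b1.png

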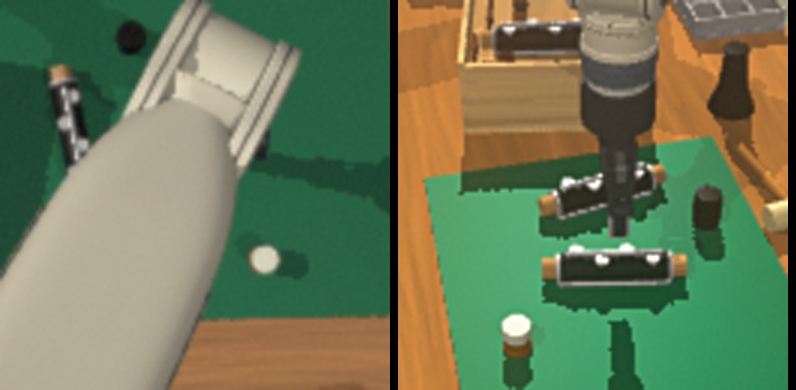

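Call:
step_arm --steps '[0,0,-2.5,0,-1,0,0,-2.5,0,-1,0,0,-1.5,0,-1,0,0,-0.8,0,-1,0,0,0,0,-1,0,0,0,0,1,0,0,0,0,1,0,0,0,0,1,0,0,0,0,1,0,0,0,0,1,0,0,0,0,1]'

```text
time: 14.0
eef_pos: [0.5626, -0.2325, 0.037]
tool_rot: [[-0.008, -0.981, 0.193], [-0.048, 0.193, 0.98], [-0.999, -0.002, -0.048]]
contact_force: [-1.4, 0.6, 6.9]
finger_gap: 0.0295
```

```bash
python3 look.py b2 top,220,140,120,120 side,200,140,130,130
```

```text
14.0 [ 0.5626 -0.2325  0.037 ] jawang 78.86 [-1.39  0.6   6.91] 0.0295 [-29.  28. -12.  50.  -3. -18.]
```

View pics/b2.png

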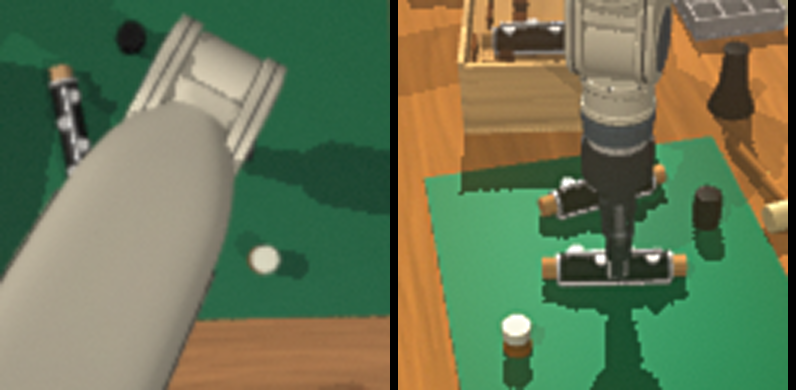

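The grip looks a little high: it pushed the arm up 6 mm and the gap reads 29.5 mm. I'll re-open and take it lower.

Call:
step_arm --steps '[0,0,0,0,-1,0,0,0,0,-1,0,0,0,0,-1,0,0,0,0,-1]'

```text
time: 14.5
eef_pos: [0.5623, -0.2321, 0.0358]
tool_rot: [[-0.009, -0.981, 0.193], [-0.047, 0.193, 0.98], [-0.999, -0.0, -0.048]]
contact_force: [-0.3, -0.6, 0.4]
finger_gap: 0.0843
```

Call:
step_arm --steps '[0,0,-0.4,0,-1,0,0,-0.4,0,-1,0,0,0,0,-1,0,0,0,0,-1]'

```text
time: 14.9
eef_pos: [0.5622, -0.2321, 0.0277]
tool_rot: [[-0.009, -0.981, 0.193], [-0.047, 0.193, 0.98], [-0.999, -0.0, -0.048]]
contact_force: [0.6, 0.2, 0.6]
finger_gap: 0.0854
```

Call:
step_arm --steps '[0,0,-0.2,0,-1,0,0,0,0,1,0,0,0,0,1,0,0,0,0,1,0,0,0,0,1,0,0,0,0,1]'

```text
time: 15.5
eef_pos: [0.5624, -0.2323, 0.0263]
tool_rot: [[-0.008, -0.981, 0.193], [-0.047, 0.193, 0.98], [-0.999, -0.001, -0.048]]
contact_force: [-1.2, 0.5, 2.4]
finger_gap: 0.0305
```

Call:
step_arm --steps '[0,0,1,0,1,0,0,2,0,1,0,0,3,0,1,0,0,4,0,1,0,1,4,0,1,0,2,3,0,1,0.2,3.5,2,0,1,0.2,4,0,0,1,0.2,4,0,0,1,0.2,4,0,0,1,0.2,4,0,0,1,0.2,4,0,0,1,0.2,4,0,0,1,0.2,4,0,0,1,0.2,3.5,0,0,1,0,2,0,0,1,0,1.1,0,0,1,0,0,0,0,1,0,0,0,0,1]'

```text
time: 17.4
eef_pos: [0.5802, 0.1782, 0.2161]
tool_rot: [[-0.009, -0.981, 0.193], [-0.047, 0.193, 0.98], [-0.999, -0.0, -0.048]]
contact_force: [-0.1, -0.6, -1.1]
finger_gap: 0.0307
```

```bash
python3 look.py b3 top,100,120,120,120 side,190,60,130,130
```

```text
17.4 [0.5802 0.1782 0.2161] jawang 78.85 [-0.15 -0.62 -1.13] 0.0307 [10. 22.  7. 76. -3. 22.]
```

View pics/b3.png

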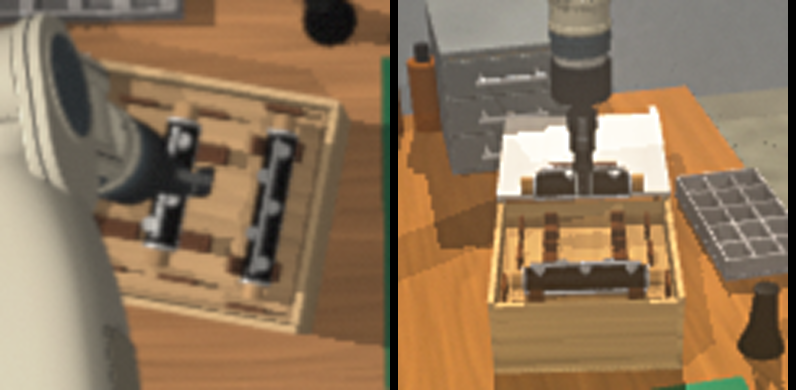

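```bash
python3 - <<'E'
from h import *
for p,z in(([(186,110),(157,256)],.206),([(283,121),(249,289)],.115)):
    P=onz('top',np.array(p)/3.25+[100,120]-.4,z);d=P[0]-P[1];print(P.mean(0),np.degrees(np.arctan2(d[1],d[0])),np.linalg.norm(d))
E
```

```text
[0.58399237 0.17794693 0.206     ] -10.912528058648828 0.1461591916260721
[0.57163443 0.10198788 0.115     ] -11.551278768264945 0.18062122536782074
```

Call:
step_arm --steps '[0,0,-1,0,1,0,0,-2,0,1,0,0,-2.5,0,1,0,0,-1.5,0,1,0,0,-0.8,0,1,0,0,-0.5,0,1,0,0,-0.3,0,1,0,0,-0.3,0,1,0,0,-0.3,0,1,0,0,-0.3,0,1,0,0,-0.3,0,1,0,0,-0.3,0,1,0,0,-0.3,0,1,0,0,0,0,1,0,0,0,0,1]'

```text
time: 19.0
eef_pos: [0.5802, 0.1789, 0.1119]
tool_rot: [[-0.009, -0.981, 0.193], [-0.047, 0.193, 0.98], [-0.999, -0.0, -0.048]]
contact_force: [-0.3, 0.9, -1.3]
finger_gap: 0.0305
```

```bash
python3 look.py b4 top,100,120,120,120 side,190,60,130,130
```

```text
19.0 [0.5802 0.1789 0.1119] jawang 78.86 [-0.34  0.88 -1.27] 0.0305 [10. 25. -4. 62. -3. 22.]
```

View pics/b4.png

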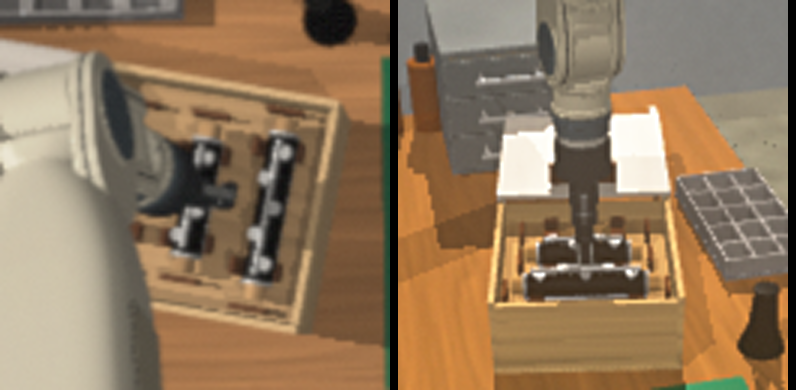

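Call:
step_arm --steps '[0,0,-0.3,0,1,0,0,-0.2,0,1,0,0,0,0,1,0,0,0,0,0.2,0,0,0,0,0,0,0,0,0,-0.18,0,0,0,0,-0.18,0,0,0,0,-0.18,0,0,0,0,-0.18,0,0,1,0,-0.18,0,0,2,0,-0.18,0,0,3,0,-0.18,0,0,3,0,-0.18,0,0,3,0,-0.18]'

```text
time: 20.5
eef_pos: [0.5801, 0.1788, 0.229]
tool_rot: [[-0.008, -0.981, 0.193], [-0.047, 0.193, 0.98], [-0.999, -0.001, -0.047]]
contact_force: [0.0, 0.4, -0.0]
finger_gap: 0.0503
```

```bash
python3 look.py b5 top,100,120,120,120 side,190,60,130,130
```

```text
20.5 [0.5801 0.1788 0.229 ] jawang 78.86 [ 0.02  0.45 -0.04] 0.0503 [10. 22.  8. 78. -3. 22.]
```

View pics/b5.png

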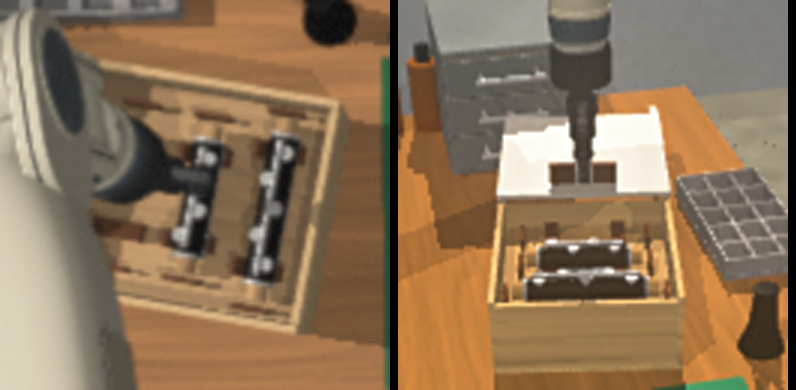

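The second joint is in the middle cradle. Now short 1, which needs a turn of about +21°.

Call:
step_arm --steps '[0,-2,0,0,-0.18,0,-3,0,3,-0.18,0,-4,0,3,-1,0,-4,0,3,-1,0,-4,0,3,-1,0.1,-4,0,3,-1,0.1,-3,-2,3,-1,0,-2.5,-3,3,-1,0,-1.4,-4,0,-1,0,0,-3,0,-1,0,0,0,0,-1,0,0,0,0,-1]'

```text
time: 21.8
eef_pos: [0.5823, -0.1001, 0.1076]
tool_rot: [[0.008, -0.985, -0.171], [-0.047, -0.171, 0.984], [-0.999, -0.0, -0.047]]
contact_force: [0.6, 0.4, 0.9]
finger_gap: 0.0852
```

```bash
python3 look.py c1 top,200,120,120,120 side,200,140,130,130
```

```text
21.8 [ 0.5823 -0.1001  0.1076] jawang 99.86 [0.57 0.37 0.85] 0.0852 [-17.  22.  -9.  58.  -2. -27.]
```

View pics/c1.png

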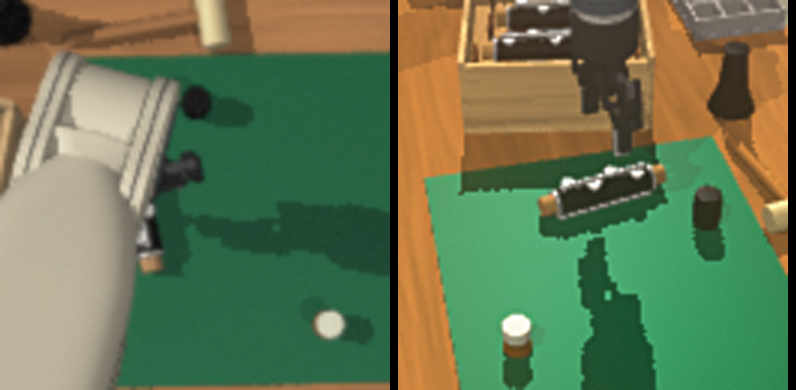

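Call:
step_arm --steps '[0,0,-2.5,0,-1,0,0,-2.5,0,-1,0,0,-2,0,-1,0,0,-1.2,0,-1,0,0,0,0,-1,0,0,0,0,-1,0,0,0,0,1,0,0,0,0,1,0,0,0,0,1,0,0,0,0,1,0,0,0,0,1,0,0,0,0,1]'

```text
time: 23.1
eef_pos: [0.5825, -0.1003, 0.0257]
tool_rot: [[0.01, -0.985, -0.171], [-0.047, -0.171, 0.984], [-0.999, -0.001, -0.048]]
contact_force: [-0.3, 0.0, 4.9]
finger_gap: 0.0303
```

```bash
python3 look.py c2 top,200,120,120,120 side,200,140,130,130
```

```text
23.1 [ 0.5825 -0.1003  0.0257] jawang 99.86 [-0.33  0.04  4.9 ] 0.0303 [-17.  27. -15.  47.  -2. -27.]
```

View pics/c2.png

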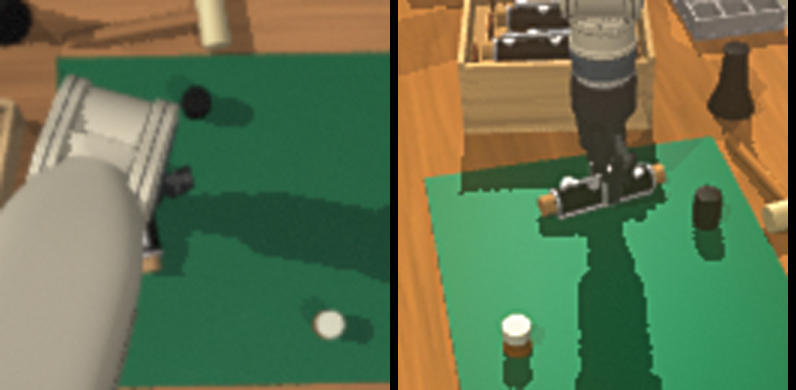

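Call:
step_arm --steps '[0,0,1,0,1,0,0,2,0,1,0,0,3,0,1,0,0,4,0,1,0,1,4,0,1,0,2,3,0,1,0.1,3.5,2,-3,1,0.2,4,0,-3,1,0.2,4,0,-3,1,0.2,4,0,-3,1,0.2,4,0,-3,1,0.2,4,0,-3,1,0.1,4,0,-3,1,0.1,3,0,0,1,0,1.5,0,0,1,0,0.6,0,0,1,0,0,0,0,1,0,0,0,0,1]'

```text
time: 25.0
eef_pos: [0.5954, 0.2547, 0.2151]
tool_rot: [[-0.009, -0.981, 0.194], [-0.047, 0.194, 0.98], [-0.999, -0.001, -0.048]]
contact_force: [-0.3, 0.1, -0.9]
finger_gap: 0.0308
```

```bash
python3 look.py c3 top,80,120,120,120 side,190,60,130,130
```

```text
25.0 [0.5954 0.2547 0.2151] jawang 78.81 [-0.33  0.07 -0.91] 0.0308 [17. 26. 13. 79. -2. 28.]
```

View pics/c3.png

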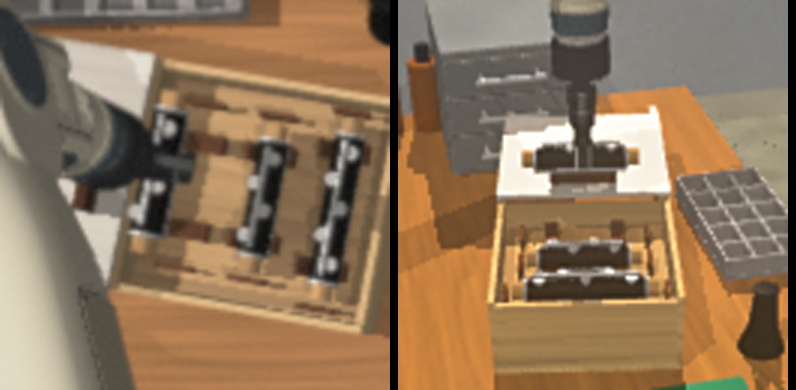

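```bash
python3 - <<'E'
from h import *
for p,z in(([(172,100),(142,245)],.206),([(277,130),(248,262)],.099),([(350,124),(321,291)],.099)):
    P=onz('top',np.array(p)/3.25+[80,120]-.4,z);d=P[0]-P[1];print(P.mean(0),np.degrees(np.arctan2(d[1],d[0])),np.linalg.norm(d))
E
```

```text
[0.59601637 0.25637396 0.206     ] -11.021737826276958 0.145646441712526
[0.58450327 0.17808139 0.099     ] -12.207046036767125 0.14431806812099904
[0.57080287 0.10015491 0.099     ] -9.980635194984703 0.18087655623780088
```

Call:
step_arm --steps '[0.2,-0.1,-1,0,1,0,0,-2,0,1,0,0,-2.5,0,1,0,0,-2,0,1,0,0,-1.2,0,1,0,0,-0.8,0,1,0,0,-0.4,0,1,0,0,-0.3,0,1,0,0,-0.3,0,1,0,0,-0.3,0,1,0,0,-0.3,0,1,0,0,-0.3,0,1,0,0,-0.3,0,1,0,0,0,0,1,0,0,0,0,1]'

```text
time: 26.6
eef_pos: [0.5972, 0.2548, 0.0979]
tool_rot: [[-0.009, -0.981, 0.193], [-0.047, 0.193, 0.98], [-0.999, -0.0, -0.048]]
contact_force: [-0.3, 0.4, -0.9]
finger_gap: 0.0305
```

```bash
python3 look.py c4 top,80,120,120,120 side,190,60,130,130
```

```text
26.6 [0.5972 0.2548 0.0979] jawang 78.86 [-0.25  0.45 -0.89] 0.0305 [17. 29.  2. 64. -2. 28.]
```

View pics/c4.png

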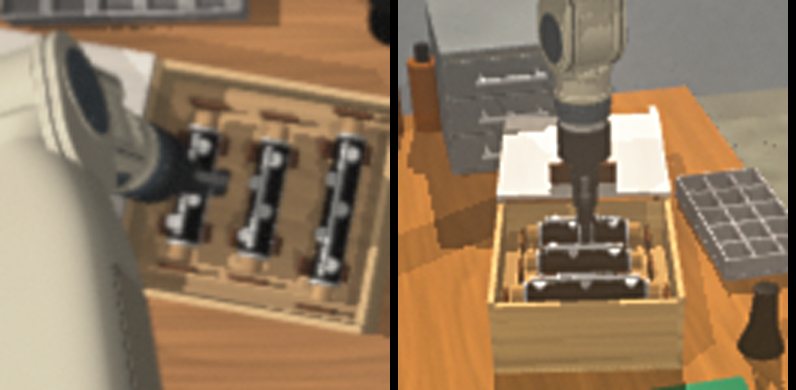

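Call:
step_arm --steps '[0,0,-0.3,0,1,0,0,-0.2,0,1,0,0,0,0,1,0,0,0,0,0.2,0,0,0,0,0,0,0,0,0,-0.18,0,0,0,0,-0.18,0,0,0,0,-0.18,0,0,0,0,-0.18,0,0,1,0,-0.18,0,0,2,0,-0.18,0,0,3,0,-0.18,0,0,4,0,-0.18,0,0,3,0,-0.18,0,0,2,0,-0.18,0,0,0,0,-0.18]'

```text
time: 28.3
eef_pos: [0.5981, 0.2551, 0.2472]
tool_rot: [[-0.003, -0.981, 0.193], [-0.045, 0.193, 0.98], [-0.999, -0.006, -0.045]]
contact_force: [-0.1, 0.3, 1.0]
finger_gap: 0.0506
```

```bash
python3 look.py c5 top,20,120,180,120 side,190,60,130,130
```

```text
28.3 [0.5981 0.2551 0.2472] jawang 78.85 [-0.08  0.26  1.  ] 0.0506 [17. 26. 18. 83. -2. 28.]
```

View pics/c5.png

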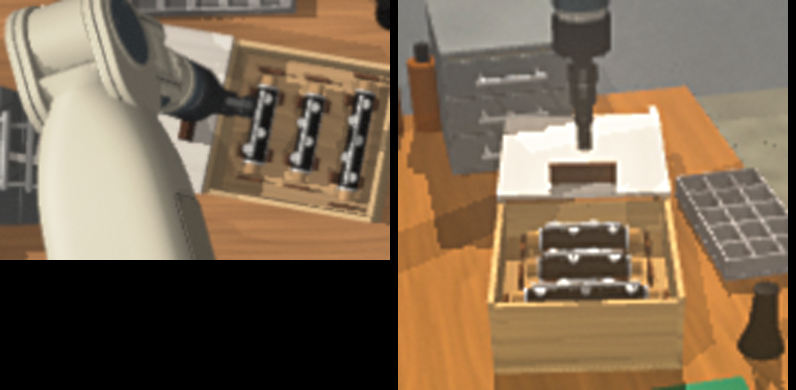

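All three joints lie in their cradles, sunk below the rim. Next, move over the cover handle.

Call:
step_arm --steps '[0.2,1.5,0,0,-0.4,0.4,2.5,0,0,-0.4,0.4,2.5,0,0,-0.4,0.3,1.6,-1,0,-0.4,0.1,1,-2,0,-0.4,0,0,-1.5,0,-0.4,0,0,0,0,-0.4]' --force 30

```text
time: 29.1
eef_pos: [0.61, 0.3462, 0.1938]
tool_rot: [[-0.014, -0.981, 0.192], [-0.049, 0.192, 0.98], [-0.999, 0.005, -0.051]]
contact_force: [0.1, 0.6, -0.6]
finger_gap: 0.0599
```

```bash
python3 look.py d1 top,20,110,180,120 side,190,50,130,130
```

```text
29.1 [0.61   0.3462 0.1938] jawang 78.92 [ 0.07  0.61 -0.6 ] 0.0599 [24. 32. 21. 81. -2. 35.]
```

View pics/d1.png

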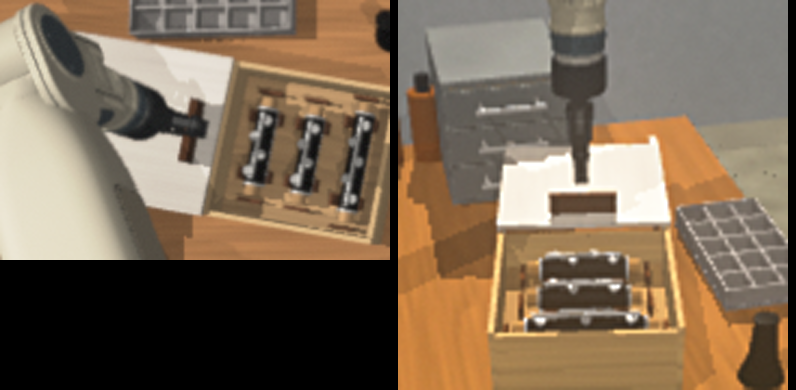

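```bash
python3 - <<'E'
from h import *
s=read_state();T=s['eef_pos'];R=s['tool_rot']
im=np.load('pics/top_d1.npy');z=8;x0,y0,w,h=70,140,70,60
big=cv2.resize(im[y0:y0+h,x0:x0+w],None,fx=z,fy=z,interpolation=cv2.INTER_CUBIC)
for t in(-.03,.03):
  for ww in(-.011,.011):
    p=proj('top',T+R@np.array([.012,ww,t]))[0];cv2.circle(big,tuple(((p+.5-[x0,y0])*z).astype(int)),3,(0,0,255),-1)
p=proj('top',[T[0],T[1],.156])[0];cv2.circle(big,tuple(((p+.5-[x0,y0])*z).astype(int)),4,(255,0,0),-1)
cv2.imwrite('pics/d1z.png',big)
E
```

```text
(no output)
```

View pics/d1z.png

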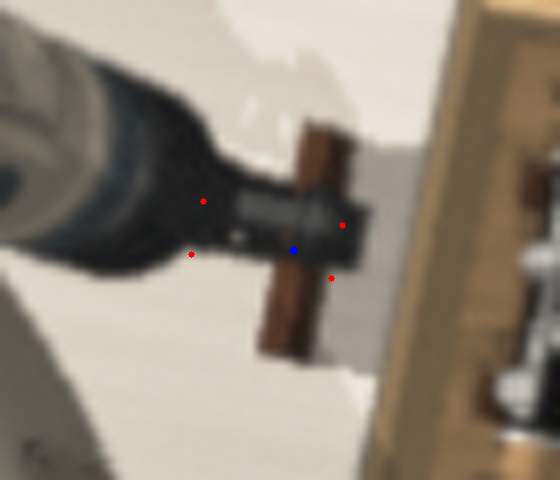

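Call:
step_arm --steps '[0,-0.3,-1.5,0,-0.4,0,0,-1.5,0,-0.4,0,0,-1,0,-0.4,0,0,-0.8,0,-0.4,0,0,0,0,-0.4,0,0,0,0,1,0,0,0,0,1,0,0,0,0,1,0,0,0,0,1,0,0,0,0,1]'

```text
time: 30.2
eef_pos: [0.6116, 0.3433, 0.1509]
tool_rot: [[-0.007, -0.981, 0.193], [-0.046, 0.193, 0.98], [-0.999, -0.002, -0.046]]
contact_force: [-0.7, 1.5, 5.4]
finger_gap: 0.0138
```

```bash
python3 look.py d2 top,20,110,180,120 side,190,50,130,130
```

```text
30.2 [0.6116 0.3433 0.1509] jawang 78.87 [-0.71  1.48  5.45] 0.0138 [23. 33. 16. 74. -2. 35.]
```

View pics/d2.png

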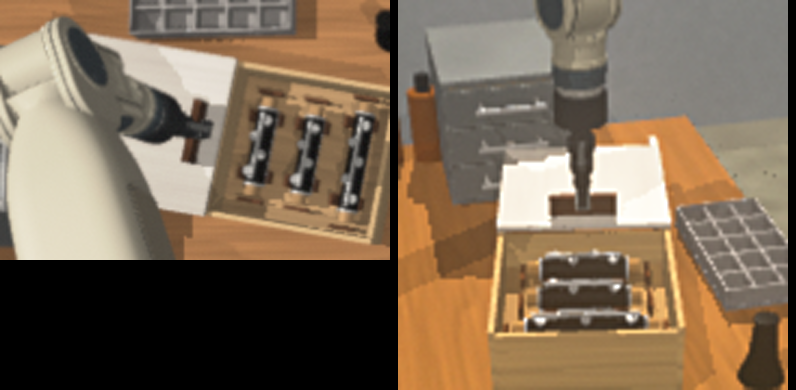

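The handle is gripped (gap 13.8 mm). I'll slide the cover along the well's −y.

Call:
step_arm --steps '[-0.1,-0.5,0,0,1,-0.2,-1,0,0,1,-0.4,-2,0,0,1,-0.4,-2,0,0,1,-0.4,-2,0,0,1,-0.4,-2,0,0,1,-0.3,-2,0,0,1,-0.4,-2,0,0,1,-0.4,-2,0,0,1,-0.4,-2,0,0,1,-0.4,-2,0,0,1,-0.4,-2,0,0,1,-0.4,-1.5,0,0,1,-0.2,-1,0,0,1,0,0,0,0,1]'

```text
time: 31.8
eef_pos: [0.5645, 0.101, 0.1509]
tool_rot: [[-0.005, -0.981, 0.195], [-0.048, 0.195, 0.98], [-0.999, -0.004, -0.048]]
contact_force: [5.5, -2.7, 4.2]
finger_gap: 0.0136
```

```bash
python3 look.py d3 top,20,110,180,120 side,190,50,130,130
```

```text
31.8 [0.5645 0.101  0.1509] jawang 78.75 [ 5.51 -2.66  4.2 ] 0.0136 [ 3. 20. -6. 65. -3. 14.]
```

View pics/d3.png

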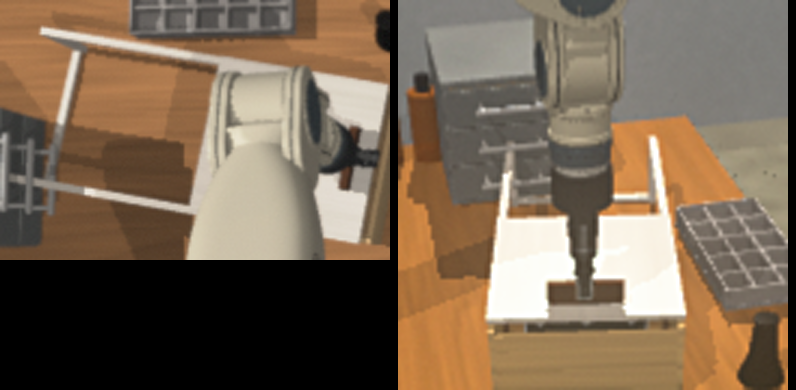

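Nearly closed: the side view still shows a narrow gap at the front, and the arm feels 5 N sideways. I'll push on in small steps.

Call:
step_arm --steps '[0.2,-0.5,0,0,1,0,-0.6,0,0,1,0,-0.6,0,0,1,-0.1,-0.4,0,0,1,0,0,0,0,1]'

```text
time: 32.4
eef_pos: [0.5615, 0.0842, 0.1507]
tool_rot: [[-0.012, -0.981, 0.191], [-0.041, 0.192, 0.981], [-0.999, 0.004, -0.043]]
contact_force: [-13.5, 15.9, 16.1]
finger_gap: 0.0136
```

```bash
python3 look.py d4 top,120,110,120,120 side,190,60,130,130
```

```text
32.4 [0.5615 0.0842 0.1507] jawang 78.97 [-13.53  15.92  16.07] 0.0136 [ 1. 20. -6. 65. -2. 12.]
```

View pics/d4.png

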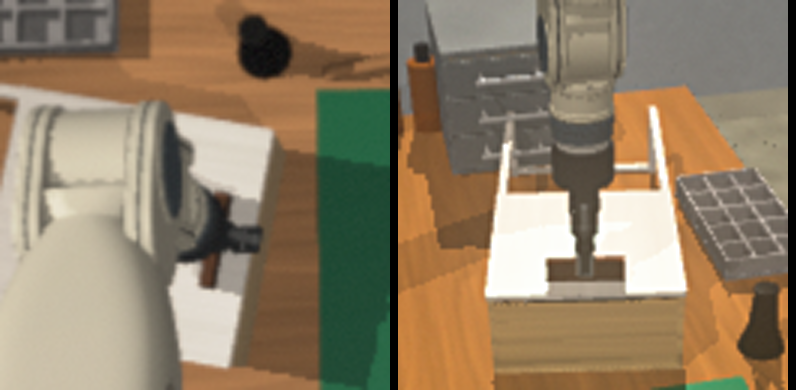

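The force has jumped to 16 N against the stop and the cover's edge is flush with the well's front. Relax and release.

Call:
step_arm --steps '[-0.2,0.15,0,0,1,0,0,0,0,1]'

```text
time: 32.7
eef_pos: [0.5614, 0.0844, 0.1508]
tool_rot: [[-0.009, -0.981, 0.192], [-0.045, 0.192, 0.98], [-0.999, 0.0, -0.046]]
contact_force: [-4.3, 5.9, 10.1]
finger_gap: 0.0135
```

Call:
step_arm --steps '[0,0,0,0,0.2,0,0,0,0,-0.2,0,0,0,0,-0.2,0,0,0,0,-0.2,0,0,1,0,-0.2,0,0,2,0,-0.2,0,0,3,0,-0.2,-2,0,3,0,-0.2,-3,-2,1,0,-0.2,-3,-3,0,0,-0.2,-2,-4,0,0,-0.2,-1,-4,0,0,-0.2,0,-4,0,0,-0.2,0,-4,0,0,-0.2,0,-3,0,0,-0.2,0,0,0,0,-0.2]'

```text
time: 34.3
eef_pos: [0.4523, -0.1599, 0.2504]
tool_rot: [[-0.008, -0.98, 0.197], [-0.048, 0.197, 0.979], [-0.999, -0.001, -0.049]]
contact_force: [-0.5, 1.4, -0.1]
finger_gap: 0.051
```

```bash
python3 look.py d5 top,90,110,150,120 side,190,60,130,130
python3 - <<'E'
import cv2,numpy as np
for n in('top',):
    a=np.load(f'pics/{n}_d5.npy');cv2.imwrite('pics/d5f.png',cv2.resize(a,(800,600)))
E
```

```text
34.3 [ 0.4523 -0.1599  0.2504] jawang 78.64 [-0.47  1.4  -0.08] 0.051 [-28.   8.  -8.  74.  -3. -17.]
```

View pics/d5.png

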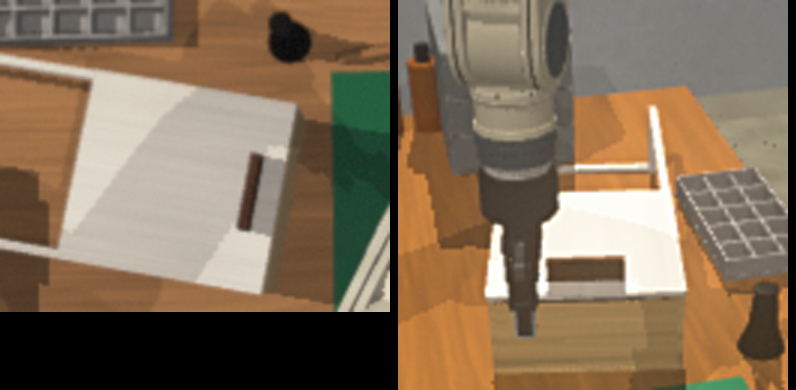

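View pics/d5f.png

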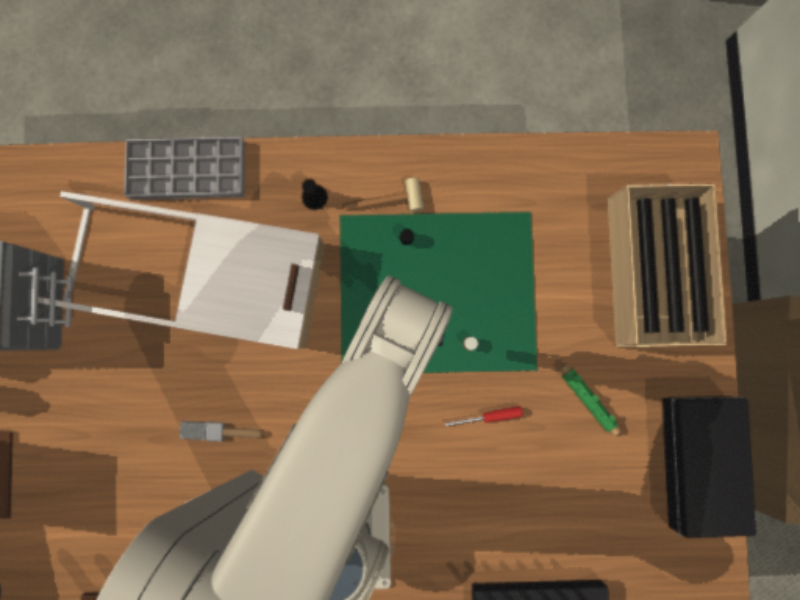

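```bash
python3 - <<'E'
from h import *
def v(P): d=P[:,:2]-[.5835,.1775]; return d@[.1908,.9816]
print('edge v',v(onz('top',np.array([(298,105),(265,292)])/2.6+[90,110]-.4,.118)))
print('far edge v',v(onz('top',np.array([(91,82),(62,246)])/2.6+[90,110]-.4,.118)))
a=np.load('pics/top_d5.npy');z=8
cv2.imwrite('pics/d5z.png',cv2.resize(a[145:230,180:212],None,fx=7,fy=7,interpolation=cv2.INTER_CUBIC))
a=np.load('pics/side_d5.npy')
cv2.imwrite('pics/d5s.png',cv2.resize(a[140:185,215:300],None,fx=8,fy=8,interpolation=cv2.INTER_CUBIC))
E
```

```text
edge v [-0.1328109  -0.13561111]
far edge v [0.14444752 0.13761365]
```

View pics/d5z.png

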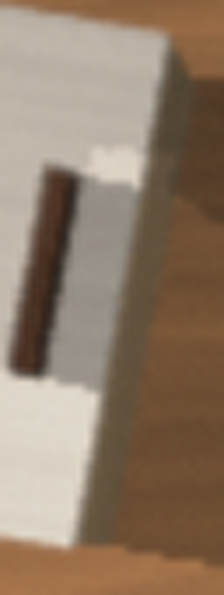

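View pics/d5s.png

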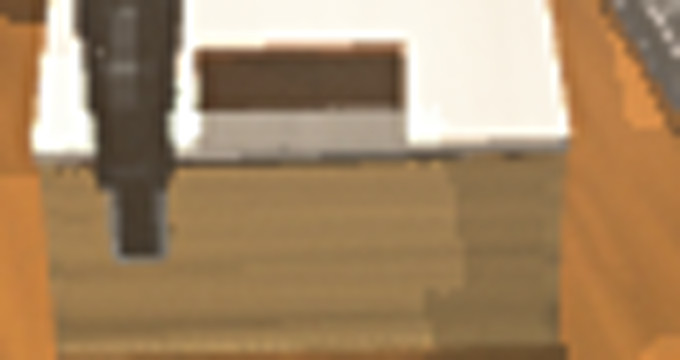

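The cover edge measures −0.133 to −0.136 m along the well's y, against the outer wall at −0.136 m. It is flush, and the stop was felt. The bystanders stand as at the start and the arm is clear, so I'm handing in.

```bash
python3 - <<'E'
from rig import *
print(sign_off())
E
```

```text
the job is handed in; nothing more can be done
None
```

I laid the long joint in the long cradle, short 2 in the middle cradle and short 1 in the outer one, each lowered slowly and released with little weight still on the arm. I then gripped the cover's handle, slid the cover closed and moved the arm clear. I handed the job in at about 34 s.

**Joints:** The long joint and short 2 each measured about 1–3 mm from their cradle centres. Short 1's final position I checked only by eye. All three lay below the rim with keys up before the cover closed. I judged the platform's sink from the arm heights and the pictures, not from a direct reading.

**Cover:** It met its stop at 16–26 N. After release its edge measured flush with the outer wall to within about 3 mm.

**Bystanders:** By eye, none of the six visibly moved, in the last top view or the earlier ones.

**What went wrong or disagreed:**
- On the first carry the wrist hit its joint limit, so I took the half turn the other way. That left the gripper rolled about 2.7° for the rest of the job, with no visible effect.
- The first grip on short 2 was too high, so I opened and took it again lower.
- The two cameras disagreed by about 5 mm throughout, and I used positions midway between them.

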